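# Set and lock the depth stop on a pile of panels

## Task

Set the bench drill's depth stop for this pile of white panels: lower the stop rod by its black knob until its sprung rubber foot rests on the top panel with a light pressure, never pressing so hard that the panels dent (stay below 1 kg, about 10 N). Then swing the clamp lever fully over to lock the rod, with the foot still resting on the pile, and let go; leave the things standing around alone.

Things in the scene. Friction and masses are not known exactly. Their poses are not given: they have to be found in the camera images.
- stand: Small grey bench drill fixed to the bench. Origin on the bench top, straight below the stop rod; z up, y along the head to the column (185 mm off; motor to 310 mm), x away from the robot at yaw 0. Base plate 240 x 380 x 18 mm. Head and stop bracket end 165 mm above the bench, the belt cover (from 60 mm at +y) at 183 mm, the column at 193 mm; only the stop knob and the lever are higher
- depth_stop (a joint): how far the stop rod has been lowered, m: 0 at the top, 0.075 at the very bottom. The rod slides only vertically; it stays where it is left, held by about 5 N of sliding friction against its weight of 2.4 N (so moving it down takes about 3 N, up about 7.5 N), until the clamp locks it
- stop_grip (a point): centre of the rod's black knob, an upright cylinder 28 mm across and 26 mm high at the top of the stop rod; the bracket's top face is 165 mm above the bench, this point 273 mm when the stop is at the top (joint 0). Free to grasp from above at any yaw
- stop_foot (a point): underside of the rubber foot (18 mm across) when it is not pressed in, on the rod axis, 155 mm below stop_grip; it moves with the rod. The foot is sprung: it gives 1 mm for every 4 N, by 5 mm at most, so the force on the pile builds up gradually after the first touch
- clamp (a joint): angle of the clamp lever, rad: 0 is open, 1.5 is its end stop, fully over (locked). It grows counter-clockwise seen from above. From about 0.9 on an eccentric squeezes the rod and the lever gets stiffer (up to about 8 N at its handle); it stays where it is left
- clamp_knob (a point): centre of the lever's black handle, an upright cylinder 24 mm across and 52 mm high at the end of the lever; its centre is 211 mm above the bench, its top 237 mm. It travels on a level circle of 85 mm radius about clamp_hinge: at joint 0 it lies from there along the stand's -x, at 1.5 nearly along its -y
- clamp_hinge (a point): point on the vertical axis of the clamp lever, at the bracket's top face (165 mm above the bench), 34 mm from the rod axis on the stand's -y side
- tray: flat steel tray 200 x 200 x 6 mm lying on the drill's base, with the pile of white panels (170 x 170 mm) on it; origin under the tray's centre, 18 mm above the bench. The number of panels differs from time to time: the pile's top lies anywhere between 54 and 84 mm above the bench and is not measured. The foot meets it about 20 to 50 mm from the pile's edge
- pail: open white plastic pail 140 mm across, 120 mm high, standing on the bench; origin under its centre. Not to be disturbed
- bottle_a: orange paint bottle 48 mm across, 145 mm high; origin under its centre. Not to be disturbed
- bottle_b: red paint bottle, same size. Not to be disturbed
- brush: paint brush lying on the bench; origin under its middle. Not to be disturbed

How it is judged:
On the way, in this order (a step that is already met when the one before it is completed fails the run):
1. the foot of the depth stop rests on the pile (at least 0.5 N) while the clamp is still open (contact force between depth_stop and tray above 0.5 N and value of joint clamp below 0.7 rad), for 0.3 s.
2. the clamp lever is swung over while the foot rests on the pile (contact force between depth_stop and tray above 0.5 N and value of joint clamp above 1.3 rad), for 0.2 s.
At the end, for the whole second after the job is handed in: the foot rests on the pile with 0.5 to 12 N, the clamp lever is over (at least 1.3 of its 1.5 rad), both are at rest and released (all of step 2 and contact force between depth_stop and tray below 12 N and velocity of joint depth_stop between -0.003 and 0.003 m/s and velocity of joint clamp between -0.05 and 0.05 rad/s); the robot touches nothing.
It fails at once if the panels are pressed with more than 12 N (contact force between tray and anything else above 12 N).
It fails at once if the pail is disturbed (moved more than 20 mm) (distance of pail from where it was at the start of the episode above 0.02 m).
It fails at once if a bottle or the brush is disturbed (moved more than 20 mm) (distance of any of bottle_a, bottle_b, brush from where it was at the start of the episode above 0.02 m).
It also fails if it takes over 58 s, if anything falls off the work surface, if the arm or the gripper's body presses on something with over 40 N, if the wrist force passes 120 N, or if a joint passes its speed limit or range.

## Robot

A 7-joint arm with a two-finger parallel gripper is mounted at the origin on the work surface. World frame = base frame: x ahead of the robot, y to its left, z up, the work surface at z = 0. Lengths are in m, angles in rad, forces in N, time in s.
With the tool pointing down it reaches from about 0.425 to 0.925 m from the base axis. Payload 6.8 kg.
Tool frame: the origin (TCP) lies at the very end of the fingers, on their centre line; the grasp point (between the pads) lies 19 mm behind it; z points along the fingers, y is the line along which they close (so a half turn about z gives the same grasp; the last joint's range is limited). The gripper opens to 85 mm and grips with 20 to 120 N. Pads are 22 mm wide; open, the fingers measure 114 mm over their backs; the gripper's body (76 mm by 85 mm) begins 54 mm behind the grasp point. The pads swing forward as they close: fully open they stand 13 mm farther back than shut.
Start: joints at [1.063, 0.477, 0.022, 1.555, -0.011, 1.109, -0.083], TCP at [0.263, -0.622, 0.231] pointing down, gripper open.
Joint ranges: [-2.96, 2.96], [-0.34, 2.1], [-1.41, 1.46], [0.24, 2.44], [-1.37, 4.51], [0.17, 1.92], [-2.96, 2.96]. Speed limits (rad/s): [2.39, 2.39, 3.14, 3.14, 3.14, 3.14, 3.14].

## Interface

Orientations are given as a unit quaternion [w, x, y, z].
In Python, from station import bot gives the robot as it stands. The module is installed in compiled form; this text tells all that it offers.
- The arm moves only by the shell command python3 -m jog 'ROWS' [OPENING] [FORCE]. ROWS is JSON, a list of rows, each a list of 4 numbers: the shift along the tool's x, y, z in cm, then the turn about the tool's z in rad. In form: [[x, y, z, spin], ...]. A call has 1 to 20 rows; each row is the pose to reach, as a shift and turn from the pose commanded when the call began, along the tool's axes at that moment; what a row does not reach only later rows make up. A row lasts 1/12 s, in which the tool goes at most 41.7 mm and 7.16 degrees, less where a joint would pass 70% of its speed; a pose out of reach is approached as far as the arm can. A call with a gripper value outside its range is refused whole. OPENING is the closure, from -1 (fully open) to 1 (shut), set as the call begins (- or left out, the last holds). The fingers move at their own pace and stop on an object; FORCE is the grip in N (left out, the last holds). Time passes only in rows, so rows that repeat a pose let the fingers close. It gives the time, the measured TCP pose, the force, the opening and the grip force at its end, in the units of the state.
- bot.get_obs(): the state, without advancing time (a new reading comes with each control period).
- bot.read_camera(name): name is "scene" or "top" or "wrist"; returns a dict with "pixels" (384x512x3 uint8, red, green, blue), "depth" (384x512 float32, m along the optical axis (not along the pixel's ray), 0 where there is no reading), "fovy" (degrees; the focal length in pixels is half the picture's height over the tangent of half this angle, whatever the lens; pixels are square), "cx", "cy" (the principal point, pixels), "distortion" ([k1, k2, p1, p2, k3] as OpenCV has them; the pictures are not rectified), "pose" (4x4, takes a point from camera to world coordinates). Camera axes: x right, y down, z forward; pixel columns grow to the right and rows downward; lengths in m; the calibration is good to about 2 mm. A picture is of the moment at which its call begins.
- bot.hand_in(): hands the job in; it is judged then, once.
The state is a dict: "t": time; "q": joint angles; "joint_vel": joint speeds; "joint_torque": joint torques, N m; "eef_pos": TCP position; "tool_rot": TCP orientation; "contact_force": force on the tool from outside, world axes, zero at the start; "torque": the same for the moment, N m; "gripper_width": opening from 0.0 (shut) to 1.0 (fully open); "grasp_force": force on a finger pad.
Only numpy, scipy, OpenCV 4.12 (cv2) and the standard library are available. Lean on these libraries where they do the work, as an engineer would, in place of code of your own. Each camera call takes 0.05 s, during which the arm holds its last target. There are 200 camera calls.

## Working session

There is one attempt and no reset: what is moved stays moved. The work goes in short steps, Python scripts to look and compute and a shell command to move; the robot and the scene stay as the last step left them, time stands still between calls to the robot, and variables do not carry over. Pictures are saved under pics/ and viewed, at most 10 in all, crops included, and the job is handed in when it is done.

```bash
mkdir -p pics; cat > h.py <<'E'
import numpy as np,cv2,pickle
from station import bot
def grab(n):
    c=bot.read_camera(n)
    f=192/np.tan(np.radians(c["fovy"])/2)
    c["K"]=np.array([[f,0,c["cx"]],[0,f,c["cy"]],[0,0,1]]);c["D"]=np.array(c["distortion"],float);c["P"]=np.array(c["pose"])
    return c
def ray(c,u,v):
    p=cv2.undistortPoints(np.array([[[u,v]]],float),c["K"],c["D"])[0,0]
    return c["P"][:3,3],c["P"][:3,:3]@np.array([p[0],p[1],1])
def onz(c,u,v,z):
    o,d=ray(c,u,v);return o+d*(z-o[2])/d[2]
def atdepth(c,u,v):
    o,d=ray(c,u,v);return o+d*c["depth"][int(round(v)),int(round(u))]
def tri(a,b):
    (o1,d1),(o2,d2)=a,b
    s=np.linalg.lstsq(np.c_[d1,-d2],o2-o1,rcond=None)[0]
    p,q=o1+s[0]*d1,o2+s[1]*d2;return (p+q)/2,np.linalg.norm(p-q)
def save(c,n): cv2.imwrite("pics/"+n,c["pixels"][:,:,::-1])
E
python3 - <<'E'
from h import *
cs={n:grab(n) for n in("scene","top","wrist")}
pickle.dump(cs,open("c0.pkl","wb"))
im=np.hstack([cs[n]["pixels"] for n in("scene","top")])
cv2.imwrite("pics/a.png",cv2.resize(im[:,:,::-1],(800,300)))
save(cs["top"],"top.png");
print(bot.get_obs())
for n in cs: print(n,cs[n]["P"].round(3).tolist(),cs[n]["fovy"])
E
```

```text
{'t': 0.15, 'q': array([ 1.0629071 ,  0.47764888,  0.02237704,  1.55620407, -0.01149647,
        1.10929129, -0.08310415]), 'joint_vel': array([ 0.00106415, -0.00372134, -0.00132713, -0.00142053,  0.0008746 ,
        0.00051786, -0.00048858]), 'joint_torque': array([ 2.13489715e-03, -5.96926045e+01,  1.60998981e+00, -2.81489807e+01,
        1.27006369e-02,  6.54605683e-03, -2.17487596e-06]), 'eef_pos': array([ 0.26252871, -0.62136883,  0.23053228]), 'tool_rot': array([-6.83262320e-04,  9.80088410e-01,  1.98560323e-01, -1.98415381e-04]), 'contact_force': array([-1.70562919, -0.13250268, -0.19020185]), 'torque': array([-0.00251065, -0.02736298,  0.00446064]), 'grasp_force': 0.0, 'gripper_width': 1.0042516282536889}
scene [[0.707, 0.436, -0.557, 1.166], [0.707, -0.412, 0.575, -0.729], [0.021, -0.8, -0.6, 0.81], [0.0, 0.0, 0.0, 1.0]] 49.22593223943852
top [[0.014, -0.996, 0.085, 0.498], [-1.0, -0.013, 0.016, -0.115], [-0.015, -0.085, -0.996, 1.246], [0.0, 0.0, 0.0, 1.0]] 53.79497613971192
wrist [[0.39, -0.878, -0.276, 0.333], [-0.921, -0.373, -0.115, -0.592], [-0.002, 0.299, -0.954, 0.374], [0.0, 0.0, 0.0, 1.0]] 61.37488035992786
```

View pics/a.png

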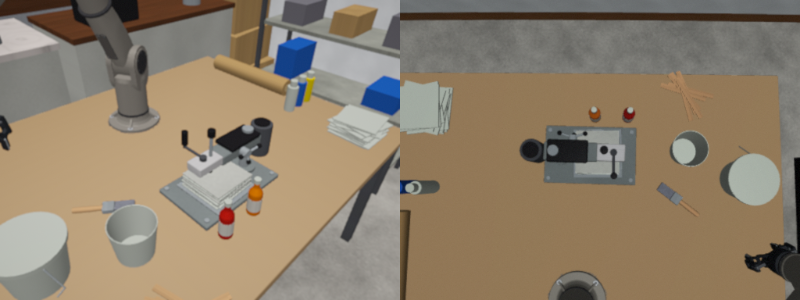

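View pics/top.png

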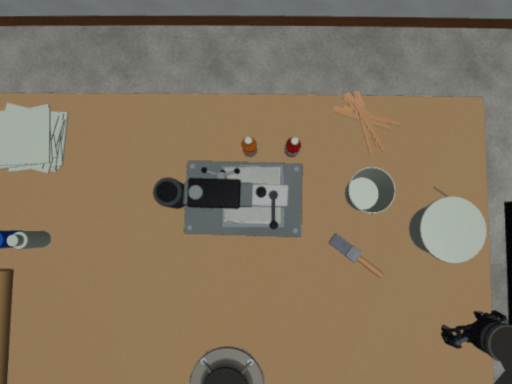

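The top view shows the stop knob at about (261,192), the clamp handle at (274,225) and its hinge at (274,195). The column is on the left (+y), so the stand's yaw is near 0. In the scene view the stop knob is at about (270,169) and the handle at (237,175).

```bash
python3 - <<'E'
from h import *
cs=pickle.load(open("c0.pkl","rb"))
def blobs(n,x0,x1,y0,y1,thr):
    c=cs[n];m=(c["pixels"].max(2)<thr).astype(np.uint8);w=np.zeros_like(m);w[y0:y1,x0:x1]=m[y0:y1,x0:x1]
    k,l,s,ce=cv2.connectedComponentsWithStats(w)
    for i in range(1,k):
        if s[i,4]>12:
            d=c["depth"][l==i];print(n,thr,s[i],ce[i].round(1),np.median(d).round(3))
    return c
for t in(45,):
    blobs("top",250,310,180,235,t);blobs("scene",215,300,150,230,t)
T,S=cs["top"],cs["scene"]
for u,v in((261,191),(274,225),(274,196)):print("top depth",atdepth(T,u,v).round(3))
cv2.imwrite("pics/b.png",np.hstack([cv2.resize(c["pixels"][y:y+80,x:x+80,::-1],(400,400),interpolation=cv2.INTER_NEAREST) for c,x,y in((T,235,165),(S,215,155))]))
E
```

```text
top 45 [257 188   8   9  58] [260.7 191.7] 0.984
top 45 [270 220   7   9  43] [273.1 224.5] 1.007
scene 45 [267 165   8  12  83] [270.4 170.1] 1.0
scene 45 [277 167  23  27 360] [291.1 180.6] 1.103
scene 45 [233 168   6  19 100] [235.7 176.3] 1.054
top depth [ 0.592 -0.103  0.266]
top depth [ 0.504 -0.138  0.238]
top depth [ 0.586 -0.138  0.179]
```

View pics/b.png

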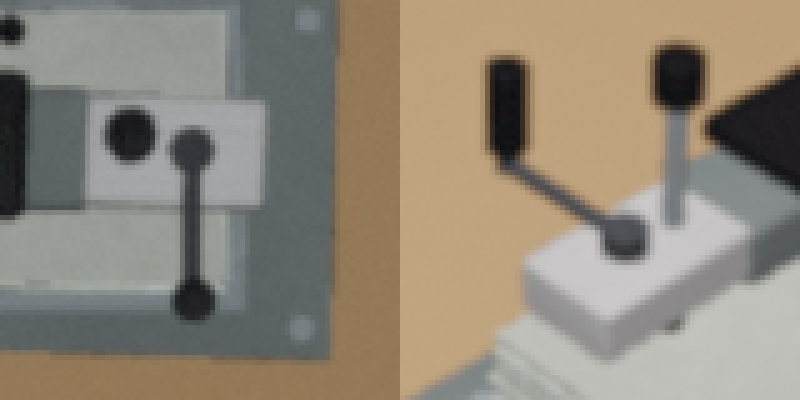

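The crops show the stop knob as a round black disc (top view, 261,191.7) and the upright black handle at (273.5,224.7). In the scene view they are at (270.4,170) and (235.8,176), and the lever is open.

```bash
python3 - <<'E'
from h import *
cs=pickle.load(open("c0.pkl","rb"));T,S=cs["top"],cs["scene"]
k=tri(ray(T,260.8,191.6),ray(S,270.4,170.1));c=tri(ray(T,273.3,224.5),ray(S,235.8,176.4))
print("knob",k,"handle",c)
for z in(.24,.26,.273,.286):print(z,onz(T,260.8,191.6,z).round(4))
print("handle on .211,.237",onz(T,273.3,224.5,.211).round(4),onz(T,273.3,224.5,.237).round(4))
h=onz(T,273.3,195,.18);print("hinge",h.round(4))
# bottles / plate corners
for n,u,v,z in(("b",249,140,.145),("b2",294,141,.145),("plate",295,169,.018),("plate",295,231,.018),("plate",191,169,.018),("plate",190,228,.018)):print(n,onz(T,u,v,z).round(3))
from scipy.spatial.transform import Rotation as R
o=bot.get_obs();q=o["tool_rot"];M=R.from_quat(q,scalar_first=True).as_matrix();print(M.round(4))
W=cs["wrist"];C=np.eye(4);C[:3,:3]=M;C[:3,3]=o["eef_pos"];print((np.linalg.inv(C)@W["P"]).round(3))
d=k[0]-o["eef_pos"];print("delta tool cm",(M.T@d*100).round(2))
E
```

```text
knob (array([ 0.59108419, -0.10228104,  0.2504543 ]), np.float64(0.0011051600333843773)) handle (array([ 0.50496799, -0.13746003,  0.20557173]), np.float64(0.0018796626606451847))
0.24 [ 0.5925 -0.1017  0.24  ]
0.26 [ 0.5906 -0.102   0.26  ]
0.273 [ 0.5894 -0.1022  0.273 ]
0.286 [ 0.5881 -0.1024  0.286 ]
handle on .211,.237 [ 0.5056 -0.1367  0.211 ] [ 0.5054 -0.1361  0.237 ]
hinge [ 0.5889 -0.1364  0.18  ]
b [ 0.754 -0.063  0.145]
b2 [ 0.753 -0.196  0.145]
plate [ 0.689 -0.21   0.018]
plate [ 0.487 -0.211  0.018]
plate [0.685 0.132 0.018]
plate [0.492 0.129 0.018]
[[ 9.211e-01  3.892e-01 -7.000e-04]
 [ 3.892e-01 -9.211e-01  1.300e-03]
 [-1.000e-04 -1.400e-03 -1.000e+00]]
[[ 0.001 -0.954 -0.298  0.076]
 [ 1.     0.001 -0.    -0.   ]
 [ 0.    -0.298  0.954 -0.143]
 [ 0.     0.     0.     1.   ]]
delta tool cm [ 50.47 -35.03  -1.95]
```

```bash
python3 -m jog '[[0,0,-4,0],[2,-1.4,-8,0],[5,-3.5,-8,0.05],[9,-6.2,-8,0.1],[12,-8.3,-8,0.15],[15,-10.4,-8,0.2],[18,-12.5,-8,0.25],[21,-14.6,-8,0.3],[24,-16.7,-8,0.35],[27,-18.7,-8,0.4],[30,-20.8,-8,0.4],[33,-22.9,-8,0.4],[36,-25,-8,0.4],[39,-27.1,-8,0.4],[42,-29.2,-8,0.4],[45,-31.3,-8,0.4],[48,-33.4,-8,0.4],[50.4,-35,-8,0.4],[50.4,-35,-8,0.4],[50.4,-35,-8,0.4]]' -1 20
python3 - <<'E'
from h import *
W=grab("wrist");T=grab("top");S=grab("scene");pickle.dump((W,T,S),open("c1.pkl","wb"));save(W,"w1.png");o=bot.get_obs();print(o["t"],o["eef_pos"],o["contact_force"],o["q"].round(2))
E
```

```text
t: 1.82
eef_pos: [0.5913, -0.1009, 0.3107]
tool_rot: [-0.0, 1.0, 0.002, -0.0]
contact_force: [0.4, 0.2, 0.3]
gripper_width: 1.002
grasp_force: 0.0
1.9667 [ 0.59010888 -0.10486617  0.31108339] [-0.79996733  0.76135295  0.42566175] [ 0.24  0.3  -0.22  1.63  0.07  1.22 -1.56]
```

View pics/w1.png

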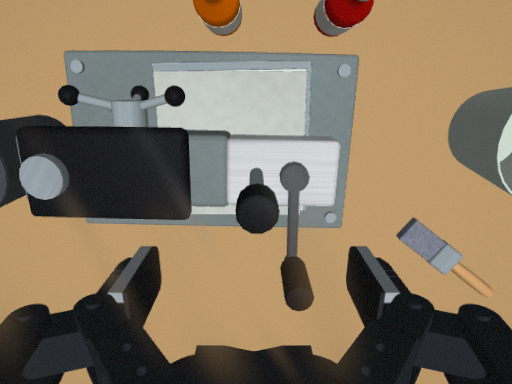

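The wrist view shows the stop knob at (258,208) between the open fingers, the lever handle at (297,282), the hub at (294,176) and the panel pile at (230,100).

```bash
python3 - <<'E'
from h import *
W,T,S=pickle.load(open("c1.pkl","rb"));T0=pickle.load(open("c0.pkl","rb"))
T,S=T0["top"],T0["scene"]
def ce(x0,x1,y0,y1):
    m=np.zeros((384,512),np.uint8);m[y0:y1,x0:x1]=(W["pixels"].max(2)<60)[y0:y1,x0:x1]
    k,l,s,c=cv2.connectedComponentsWithStats(m);i=1+s[1:,4].argmax();return s[i],c[i],np.median(W["depth"][l==i])
a,b=ce(230,285,178,240),ce(278,318,250,320);print(a,b)
print("knob centre W+S",tri(ray(W,*a[1]),ray(S,270.4,170.1)),"depth pt",atdepth(W,258,208).round(4), atdepth(W,258,215).round(4))
print("handle W+S",tri(ray(W,*b[1]),ray(S,235.8,176.4)),atdepth(W,299,297).round(4))
for u,v in((200,100),(260,100),(290,110)):print("pile",atdepth(W,u,v).round(4))
for u,v in((250,172),(245,218)):print("pileT",atdepth(T,u,v).round(4))
print("base plate",atdepth(W,330,80),"table",atdepth(W,400,300),"bracket",atdepth(W,320,150))
for i in range(3):print(bot.get_obs()["eef_pos"],bot.get_obs()["contact_force"])
E
python3 -m jog '[[0,0,0,0],[0,0,0,0],[0,0,0,0]]' -0.3
```

```text
(array([ 236,  183,   43,   50, 1669], dtype=int32), array([256.57819053, 208.56261234]), np.float32(0.20200641)) (array([281, 256,  23,  55, 774], dtype=int32), array([290.91860465, 283.07364341]), np.float32(0.26463777))
knob centre W+S (array([ 0.59020285, -0.10273971,  0.25042772]), np.float64(0.0008856087590033894)) depth pt [ 0.5963 -0.1036  0.2664] [ 0.5916 -0.1037  0.2663]
handle W+S (array([ 0.50018434, -0.13491996,  0.20239026]), np.float64(0.0009526907430621916)) [ 0.5093 -0.1375  0.2361]
pile [ 0.6542 -0.0401  0.0779]
pile [ 0.6544 -0.1078  0.0787]
pile [ 0.6435 -0.1421  0.0765]
pileT [ 0.6689 -0.065   0.0755]
pileT [ 0.5254 -0.0517  0.0729]
base plate [ 0.67812059 -0.19864283  0.01895711] table [ 0.60409985 -0.14726945  0.36847307] bracket [ 0.61404156 -0.16084186  0.16521861]
[ 0.59010888 -0.10486617  0.31108339] [-0.79996733  0.76135295  0.42566175]
[ 0.59010888 -0.10486617  0.31108339] [-0.79996733  0.76135295  0.42566175]
[ 0.59010888 -0.10486617  0.31108339] [-0.79996733  0.76135295  0.42566175]
t: 2.22
eef_pos: [0.5904, -0.1042, 0.3115]
tool_rot: [0.0, 1.0, -0.001, 0.0]
contact_force: [-0.3, -0.3, 0.2]
gripper_width: 0.655
grasp_force: 0.0
```

```bash
python3 -m jog '[[0,0,2,0],[0,0,4,0],[0,0,5.5,0],[0,0,6.5,0],[0,0,7,0],[0,0,7.5,0],[0,0,7.5,0],[0,0,7.5,0],[0,0,7.5,0]]' -0.3 && python3 -m jog '[[0,0,0,0],[0,0,0,0],[0,0,0,0],[0,0,0,0],[0,0,0,0],[0,0,0,0],[0,0,0,0],[0,0,0,0]]' 1 25
```

```text
t: 2.97
eef_pos: [0.5913, -0.1032, 0.2372]
tool_rot: [0.0, 1.0, -0.0, 0.001]
contact_force: [-0.2, 0.1, -0.7]
gripper_width: 0.653
grasp_force: 0.0
t: 3.63
eef_pos: [0.591, -0.1032, 0.2365]
tool_rot: [0.0, 1.0, -0.0, 0.0]
contact_force: [1.2, -0.1, 1.8]
gripper_width: 0.318
grasp_force: 25.4
```

```bash
python3 -m jog '[[0,0,0.3,0],[0,0,0.6,0],[0,0,0.9,0],[0,0,1.2,0],[0,0,1.5,0],[0,0,1.5,0]]'; for i in 1 2 3 4; do python3 -m jog '[[0,0,0,0]]' | grep -E "contact|eef"; done
```

```text
t: 4.13
eef_pos: [0.591, -0.1032, 0.2204]
tool_rot: [-0.0, 1.0, -0.0, 0.0]
contact_force: [4.8, 0.0, -3.6]
gripper_width: 0.32
grasp_force: 25.1
eef_pos: [0.5909, -0.1032, 0.2204]
contact_force: [5.6, 0.0, -5.1]
eef_pos: [0.5909, -0.1032, 0.2204]
contact_force: [5.8, 0.6, -5.6]
eef_pos: [0.5909, -0.1032, 0.2205]
contact_force: [5.7, 0.4, -5.2]
eef_pos: [0.5909, -0.1031, 0.2204]
contact_force: [5.9, 0.4, -6.3]
```

```bash
python3 -m jog '[[0,0,0.1,0],[0,0,0.2,0]]' | grep -E "contact|eef|grasp"; python3 -m jog '[[0,0,0.05,0]]' | grep -E "contact|eef";python3 -m jog '[[0,0,0.05,0]]' | grep -E "contact|eef"
```

```text
eef_pos: [0.591, -0.1032, 0.2196]
contact_force: [2.1, 0.4, 2.5]
grasp_force: 25.6
eef_pos: [0.591, -0.1032, 0.2192]
contact_force: [1.5, -0.0, 2.6]
eef_pos: [0.591, -0.1031, 0.2187]
contact_force: [2.8, 0.4, 2.7]
```

```bash
python3 -m jog '[[0,0,0.05,0]]' | grep -E "contact|eef";python3 -m jog '[[0,0,0.05,0]]' | grep -E "contact|eef";python3 -m jog '[[0,0,0.05,0]]' | grep -E "contact|eef";python3 -m jog '[[0,0,0.05,0]]' | grep -E "contact|eef"
```

```text
eef_pos: [0.591, -0.1032, 0.2181]
contact_force: [3.0, -0.3, 3.6]
eef_pos: [0.591, -0.1032, 0.2176]
contact_force: [2.9, 0.7, 2.6]
eef_pos: [0.591, -0.1032, 0.217]
contact_force: [3.0, 1.0, 2.3]
eef_pos: [0.591, -0.1032, 0.2164]
contact_force: [2.8, 0.1, 2.8]
```

```bash
python3 -m jog '[[0,0,0.05,0]]' | grep -E "contact|eef";python3 -m jog '[[0,0,0.05,0]]' | grep -E "contact|eef"
```

```text
eef_pos: [0.591, -0.1032, 0.2159]
contact_force: [3.2, -0.1, 3.2]
eef_pos: [0.591, -0.1032, 0.2154]
contact_force: [2.5, 0.4, 2.8]
```

```bash
python3 -m jog '[[0,0,0.05,0]]' | grep -E "contact|eef";python3 -m jog '[[0,0,0.05,0]]' | grep -E "contact|eef"
```

```text
eef_pos: [0.591, -0.1032, 0.215]
contact_force: [2.7, 0.5, 5.6]
eef_pos: [0.591, -0.1032, 0.2147]
contact_force: [1.2, -0.2, 6.1]
```

```bash
python3 -m jog '[[0,0,0,0],[0,0,0,0]]' | grep -E "contact|eef";python3 -m jog '[[0,0,0,0],[0,0,0,0]]' | grep -E "contact|eef"
```

```text
eef_pos: [0.591, -0.1032, 0.2146]
contact_force: [2.9, 0.6, 4.6]
eef_pos: [0.591, -0.1032, 0.2146]
contact_force: [2.5, 0.2, 5.1]
```

```bash
python3 -m jog '[[0,0,0.04,0],[0,0,0.04,0],[0,0,0.04,0]]' | grep -E "contact|eef"; python3 -m jog '[[0,0,0,0],[0,0,0,0],[0,0,0,0],[0,0,0,0],[0,0,0,0],[0,0,0,0]]' -0.3;  python3 -m jog '[[0,0,-1,0],[0,0,-3,0],[0,0,-5,0],[0,0,-7,0],[0,0,-7,0],[0,0,-7,0]]'
python3 - <<'E'
from h import *
W=grab("wrist");T=grab("top");S=grab("scene");pickle.dump((W,T,S),open("c2.pkl","wb"))
o=bot.get_obs();print(o["t"],o["eef_pos"],o["contact_force"])
print("knob top",atdepth(W,258,235).round(4),"handle",atdepth(W,297,290).round(4))
cv2.imwrite("pics/w2.png",np.hstack([W["pixels"][:,:,::-1][100:340,130:390],cv2.resize(S["pixels"][155:235,215:295,::-1],(240,240))]))
E
```

```text
eef_pos: [0.591, -0.1032, 0.2143]
contact_force: [1.8, -0.0, 6.0]
t: 6.55
eef_pos: [0.5904, -0.1033, 0.2136]
tool_rot: [-0.0, 1.0, -0.0, -0.0]
contact_force: [-0.0, -0.7, 0.4]
gripper_width: 0.65
grasp_force: 0.0
t: 7.05
eef_pos: [0.5916, -0.1033, 0.2858]
tool_rot: [0.0, 1.0, -0.0, 0.002]
contact_force: [-1.3, -0.2, -0.4]
gripper_width: 0.652
grasp_force: 0.0
7.2 [ 0.59012283 -0.10323052  0.28306493] [-0.43128511  0.43838983  0.27403874]
knob top [ 0.579  -0.1061  0.2427] handle [ 0.5176 -0.1373  0.2128]
```

View pics/w2.png

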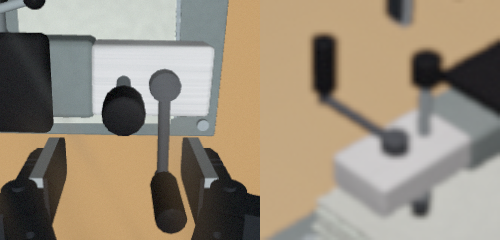

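The wrist crop shows the knob released and lowered, with the handle still open at about crop (170,200). The scene crop shows the foot on the pile at about crop (420,210), with no gripper contact. Next I move over the handle.

```bash
python3 -m jog '[[-2,0.8,0,0],[-5,2,0,0],[-7.5,3,0,0],[-8.5,3.4,0,0],[-8.5,3.4,0,0],[-8.5,3.4,2,0],[-8.5,3.4,4.5,0],[-8.5,3.4,6.5,0],[-8.5,3.4,7.5,0],[-8.5,3.4,8,0],[-8.5,3.4,8,0],[-8.5,3.4,8,0]]' && python3 -m jog '[[0,0,0,0],[0,0,0,0],[0,0,0,0],[0,0,0,0],[0,0,0,0],[0,0,0,0],[0,0,0,0],[0,0,0,0],[0,0,0,0]]' 1 25
```

```text
t: 8.2
eef_pos: [0.5067, -0.137, 0.2045]
tool_rot: [-0.0, 1.0, 0.0, 0.0]
contact_force: [0.3, 0.3, 0.5]
gripper_width: 0.646
grasp_force: 0.0
t: 8.95
eef_pos: [0.5064, -0.1373, 0.2049]
tool_rot: [0.0, 1.0, -0.0, 0.001]
contact_force: [-1.1, -0.1, 6.3]
gripper_width: 0.271
grasp_force: 26.5
```

```bash
python3 -m jog '[[0.04,0.85,0,-0.1],[0.17,1.69,0,-0.2],[0.38,2.51,0,-0.3],[0.67,3.31,0,-0.4],[1.04,4.08,0,-0.5],[1.48,4.8,0,-0.6],[1.48,4.8,0,-0.6],[1.48,4.8,0,-0.6]]'
python3 - <<'E'
from h import *
o=bot.get_obs();p=o["eef_pos"];print(p,o["q"].round(2));d=p[:2]-[.590,-.137];print(np.linalg.norm(d),np.arctan2(-d[1],-d[0]))
E
```

```text
t: 9.62
eef_pos: [0.5215, -0.1855, 0.2048]
tool_rot: [0.0, 0.956, 0.295, 0.001]
contact_force: [-0.9, -0.5, 6.6]
gripper_width: 0.27
grasp_force: 26.7
[ 0.52145173 -0.18554121  0.20484553] [ 0.46  0.32 -0.28  1.86  0.11  0.97 -0.84]
0.08399473467804072 0.6161627404134048
```

```bash
python3 -m jog '[[0.04,0.85,0,-0.1],[0.17,1.69,0,-0.2],[0.38,2.51,0,-0.3],[0.52,2.91,0,-0.35],[0.67,3.31,0,-0.4],[0.85,3.7,0,-0.45],[1.04,4.08,0,-0.5],[1.25,4.44,0,-0.55],[1.48,4.8,0,-0.6],[1.73,5.14,0,-0.65],[2,5.48,0,-0.7],[2.28,5.79,0,-0.75],[2.58,6.1,0,-0.8],[2.89,6.39,0,-0.85],[3.22,6.66,0,-0.9],[3.42,6.81,0,-0.93],[3.42,6.81,0,-0.93],[3.42,6.81,0,-0.93]]'
python3 - <<'E'
from h import *
o=bot.get_obs();p=o["eef_pos"];print(p,o["q"].round(2));d=p[:2]-[.590,-.137];print(np.linalg.norm(d),np.arctan2(-d[1],-d[0]))
E
```

```text
t: 11.12
eef_pos: [0.5843, -0.2215, 0.2047]
tool_rot: [-0.002, 0.722, 0.692, -0.002]
contact_force: [-13.0, 3.1, 14.9]
gripper_width: 0.267
grasp_force: 27.8
[ 0.58426871 -0.2215361   0.20466133] [ 0.59  0.46 -0.44  1.68  0.22  1.06  0.04]
0.084730154880728 1.503102992920067
```

```bash
python3 -m jog '[[0,0,0,0],[0,0,0,0],[0,0,0,0],[0,0,0,0],[0,0,0,0],[0,0,0,0]]' -0.3;  python3 -m jog '[[0,0,-1,0],[0,0,-3,0],[0,0,-6,0],[0,0,-9,0],[0,0,-12,0],[0,0,-12,0],[0,0,-12,0]]'
python3 - <<'E'
from h import *
W=grab("wrist");S=grab("scene");T=grab("top")
cv2.imwrite("pics/w3.png",np.hstack([cv2.resize(W["pixels"][:,:,::-1],(400,300)),cv2.resize(S["pixels"][155:235,215:315,::-1],(375,300))]))
cv2.imwrite("pics/w4.png",cv2.resize(T["pixels"][165:245,235:335,::-1],(400,320)))
print(bot.get_obs()["eef_pos"])
E
```

```text
t: 11.62
eef_pos: [0.5873, -0.2221, 0.2037]
tool_rot: [-0.0, 0.722, 0.692, -0.0]
contact_force: [-0.1, -0.5, -0.3]
gripper_width: 0.65
grasp_force: 0.0
t: 12.2
eef_pos: [0.5885, -0.2222, 0.3269]
tool_rot: [0.002, 0.721, 0.692, 0.001]
contact_force: [0.2, 0.4, -0.0]
gripper_width: 0.651
grasp_force: 0.0
[ 0.58658819 -0.22203258  0.32293596]
```

View pics/w3.png

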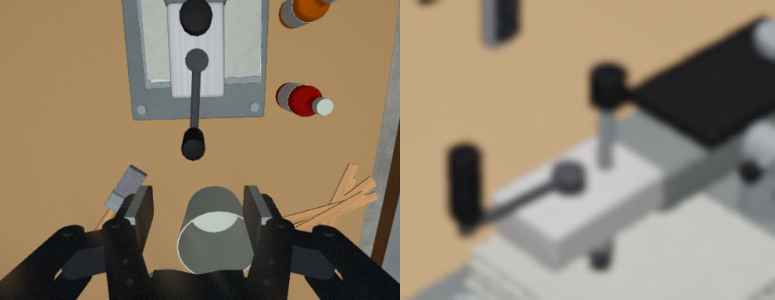

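The wrist view shows the lever fully over: the handle at (193,148) is straight out from the hub at (197,60). The scene crop shows the foot on the pile at (600,255), with the gripper clear and the bottles, brush and pail in place.

```bash
python3 -c "
from station import bot
print(bot.hand_in())"
```

```text
the job is handed in; nothing more can be done
None
```

I handed the job in at about 12 s: the foot rests on the pile at an estimated 3–4 N, the clamp lever is swung fully over (about 1.5 rad), and the gripper is clear; the hand-in returned no verdict.

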